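Lock the conveyor's access panel

TASK

The access panel on the conveyor's drive housing is standing ajar: push it fully shut with a fingertip, then set a fingertip in the slot of its round cam fastener and turn the fastener a quarter turn clockwise (seen from above) to its stop, so that the panel is locked, and come away. Only push: do not lift the panel further open, do not turn the fastener while the panel is open, and leave the other things where they are, neither lifted nor moved.

Things in the scene. Friction and masses are not known exactly. Their poses are not given: they have to be found in the camera images.
- housing: low steel drive housing of a small roller conveyor, fixed; top deck 120 mm above the table. Origin at table height straight under the fastener's axis (panel shut); x points from the robot's side to the rollers, y left, z up. It spans x -125 to 160, y -150 to 245 mm; a roller bed with a tray of paper cups, up to 140 mm high, follows at x 160 to 350 mm
- panel (a joint): hinge of the access panel, rad: 0 is shut, flat on the deck; grows as the near edge rises; starts at 0.25 to 0.5. The hinge is stiff: the panel stays where it is left; 1 to 3 N at the near edge push it down
- panel_hinge (a point): on the hinge axis, middle of the panel's far edge, at deck height (120 mm), 125 mm along the housing's +x from the housing's origin. Turns with the panel: x in the panel's plane, from near edge to hinge; y along the hinge axis
- press_point (a point): place to push: top of the bare strip between fastener and near edge, midway across. The panel is an aluminium plate 215 mm deep (near to far edge), 250 wide, 4 thick; this point is 21 mm in from the near edge, 199 mm from the hinge axis and 4 mm above it in the panel's frame; when shut, 124 mm above the table and 74 mm from the fastener's axis towards the housing's -x
- fastener (a joint): turn of the cam fastener, rad: grows clockwise seen from above; starts at 0 to 0.3 (unlocked, slot roughly along the hinge axis); hard stop at 1.571 (locked, slot square to the hinge axis). Stays where it is left; friction 0.10 N m (about 4 N at 28 mm from the axis). While the panel is open its tongue can foul the housing
- slot_centre (a point): on the fastener's axis, level with the disc's top face, in the middle of the slot; turns with the disc: y along the slot, x across it, z up the axis. 140 mm above the table when the panel is shut
- cam_disc: the fastener's steel disc, 100 mm across, 16 mm high on the panel, with one straight slot right across the middle, open at both ends and on top, 40 mm wide, 13 mm deep. Closed fingertips fit in either half, some 28 mm from the axis, and turn the disc by sweeping round the axis. Origin on the axis at the panel's top face; y along the slot, z up the axis
- tin: small round closed tin, 56 mm across, 36 mm high, on the housing's side deck; origin under its centre; not part of the job
- spatula: small spatula 150 mm long lying on the housing's side deck; not part of the job
- timer: flat white kitchen timer 45 x 65 x 22 mm on the table in front of the housing; not part of the job
- bowl: steel bowl 150 mm across, 60 mm high, on the table to the left; not part of the job
- bottle: white bottle 60 mm across, 150 mm high, on the table to the right; not part of the job
- beaker: steel beaker 84 mm across, 100 mm high, on the table to the right; not part of the job
- spoon: steel spoon 200 mm long on the table to the right; not part of the job

How it is judged:
By the outcome, as a careful person would: the job done as asked, in the order asked, and still so for the second after the job is handed in, with the robot touching nothing.
It also fails if it takes over 48 s, if anything falls off the work surface, if the arm or the gripper's body presses on something with over 40 N, if the wrist force passes 120 N, or if a joint passes its speed limit or range.

ROBOT

A 6-joint arm with a two-finger parallel gripper is mounted at the origin on the work surface. World frame = base frame: x ahead of the robot, y to its left, z up, the work surface at z = 0. Lengths are in m, angles in rad, forces in N, time in s.
With the tool pointing down it reaches from about 0.35 to 0.725 m from the base axis. Payload 4.3 kg.
Tool frame: the origin (TCP) lies midway between the tips of the shut fingers; the grasp point (between the pads) lies 19 mm behind it; z points along the fingers, y is the direction in which the jaws open and shut (so a half turn about z gives the same grasp; the last joint's range is limited). The gripper opens to 85 mm and grips with 20 to 120 N. Pads are 22 mm wide; open, the fingers measure 114 mm over their backs; the gripper's body (76 mm by 85 mm) begins 54 mm behind the grasp point. The pads swing forward as they close: fully open they stand 13 mm farther back than shut.
Start: joints at [1.131, 0.377, 0.081, 1.274, 0, 1.46], TCP at [0.186, 0.544, 0.231] pointing down, gripper open.
Joint ranges: [-2.72, 2.72], [-0.84, 1.66], [-1.02, 1.22], [-1.77, 2.12], [-1.37, 1.28], [-3.14, 3.14]. Speed limits (rad/s): [2.57, 2.57, 3.14, 3.14, 3.14, 3.14].

INTERFACE

Orientations are given as [roll, pitch, yaw] about the fixed x, y, z axes, in that order (R = Rz(yaw) Ry(pitch) Rx(roll)).
In Python, from cell import get_state, camera, calibration, close_job, masks_of gives the robot as it stands. The module is installed in compiled form; this text tells all that it offers.
- The arm moves only by the tool jog_arm, never from a script. Its argument "moves" is a list of rows, each a list of 7 numbers: the shift along the tool's x, y, z in cm, then the turn, a rotation vector about the tool's x, y, z in degrees, then the finger opening in cm, from 0 to 8.54. A call has 1 to 5 rows; each row is the pose to reach, as a shift and turn from the pose commanded when the call began, along the tool's axes at that moment; what a row does not reach only later rows make up. A row lasts 1/8 s, in which the tool goes at most 62.5 mm and 10.7 degrees, less where a joint would pass 70% of its speed; a pose out of reach is approached as far as the arm can. A call with a gripper value outside its range is refused whole. The fingers move at their own pace and stop on an object; "grip_force" is the grip in N (left out, the last holds). Time passes only in rows, so rows that repeat a pose let the fingers close. It gives the time, the measured TCP pose, the force and the opening at its end, in the units of the state.
- get_state(): the state, without advancing time (a new reading comes with each control period).
- camera(name): name is "scene" or "top"; returns the picture (420x560x3 uint8, red, green, blue); there is no depth.
- calibration(name): a dict with "vfov" (degrees; the focal length in pixels is half the picture's height over the tangent of half this angle, whatever the lens; pixels are square), "cx", "cy" (the principal point, pixels), "cam_to_world" (4x4, takes a point from camera to world coordinates). Camera axes: x right, y up, looking along -z (the intrinsics and any distortion apply to the point x, -y, -z); pixel columns grow to the right and rows downward; lengths in m; the calibration is good to about 2 mm. A picture is of the moment at which its call begins. calibration takes no time and is no camera call.
- close_job(): hands the job in, once; it reports no verdict.
Trained networks look in the newest picture that a camera, given by its name, has taken for a name from the list of things; names that differ only in an ending like _2 or _b are one class to them, and where a whole thing is asked for, a point or a joint stands for the part that bears it (a point fixed in the world has none). Each returns a list of dicts, best first, with "conf" (0 to 1); they miss things now and then, are a little off and sometimes report something else, mostly with a low value. They report only what shows in the picture. A call takes as long as a camera call.
- masks_of(camera, target): "region" (420x560 bool, what is visible of it) and "at" ([row, column] in pixels, amid what is visible of it).
The state is a dict: "t": time; "q": joint angles; "qvel": joint speeds; "joint_efforts": joint torques, N m; "tool_pos": TCP position; "tool_rot": TCP orientation; "ft_force": force on the tool from outside, world axes, zero at the start; "wrist_torque": the same for the moment, N m; "grip_width": opening from 0.0 (shut) to 1.0 (fully open).
Only numpy, scipy, OpenCV 4.12 (cv2) and the standard library are available. Lean on these libraries where they do the work, as an engineer would, in place of code of your own. Each camera call takes 0.05 s, during which the arm holds its last target.

## Working session

There is one attempt and no reset: what is moved stays moved. The work goes in short steps, Python scripts to look and compute and a tool call to move; the robot and the scene stay as the last step left them, time stands still between calls to the robot, and variables do not carry over. Pictures are saved under pics/ and viewed, and the job is handed in when it is done.

Besides the shell and the picture viewer there is one more tool, called as name(argument=value, ...), one argument or row to a line, values as JSON. jog_arm: Moves the arm, as the interface text tells. Its arguments: {"type":"object","properties":{"moves":{"type":"array"},"grip_force":{"type":"number"}},"required":["moves"]}

```bash
mkdir -p pics
python3 - <<'E'
from cell import *
import cv2,numpy as np
s=get_state();print(s)
for n in("scene","top"):
    im=camera(n);cv2.imwrite(f"pics/{n}0.png",im[:,:,::-1]);print(n,calibration(n))
    for t in("panel","fastener","housing","cam_disc","tin","spatula","timer","bowl","bottle"):
        print(t,[(round(m["conf"],2),m["at"],int(m["region"].sum())) for m in masks_of(n,t)])
E
```

```text
{'t': 0.0, 'q': array([ 1.13070812e+00,  3.78099900e-01,  7.96227235e-02,  1.27441816e+00,
       -2.98082987e-06,  1.46052701e+00]), 'qvel': array([ 0.00105666, -0.00053758,  0.00094327,  0.00062944, -0.00104205,
       -0.00145584]), 'joint_efforts': array([ 2.37376044e-04, -4.63603163e+01,  2.69875878e+01,  2.08930305e-02,
       -9.65851655e-05,  7.22777145e-06]), 'tool_pos': array([0.18591859, 0.54340791, 0.23033864]), 'tool_rot': array([-3.13950607e+00, -2.28024443e-04,  2.81177353e+00]), 'ft_force': array([ 0.05978063, -0.51406453, -0.75265163]), 'wrist_torque': array([-0.03679119, -0.02058232, -0.02812809]), 'grip_width': 1.0024090074688368}
scene {'vfov': 53.810515099714166, 'cx': 273.63576673289265, 'cy': 210.0089004541131, 'cam_to_world': array([[-0.89208561, -0.33113976,  0.30745686,  0.93722074],
       [ 0.45168921, -0.67254197,  0.58622876,  0.79287302],
       [ 0.012654  ,  0.66184118,  0.74953727,  1.10456328],
       [ 0.        ,  0.        ,  0.        ,  1.        ]])}
panel [(0.58, [213.8, 256.4], 5099)]
fastener [(0.73, [207.4, 258.5], 767), (0.66, [272.7, 262
[... 523 characters left out ...]
18e-01, -1.83602264e-01,
         2.51836213e-01],
       [-9.99641912e-01, -2.45826997e-02, -1.05706238e-02,
         1.24164290e-03],
       [-1.49017126e-02,  1.83301578e-01,  9.82943778e-01,
         1.54141507e+00],
       [ 0.00000000e+00,  0.00000000e+00,  0.00000000e+00,
         1.00000000e+00]])}
panel [(0.61, [177.9, 276.2], 5738)]
fastener [(0.68, [181.7, 273.4], 890)]
housing [(0.56, [146.1, 259.9], 22446)]
cam_disc [(0.86, [179.7, 271.5], 903), (0.46, [254.5, 412.0], 405)]
tin [(0.57, [158.2, 201.6], 328)]
spatula [(0.93, [191.9, 215.6], 772)]
timer [(0.86, [244.8, 290.4], 297)]
bowl [(0.88, [225.5, 104.7], 1811)]
bottle [(0.6, [196.5, 457.3], 516), (0.44, [246.1, 411.6], 429)]
```

View pics/scene0.png

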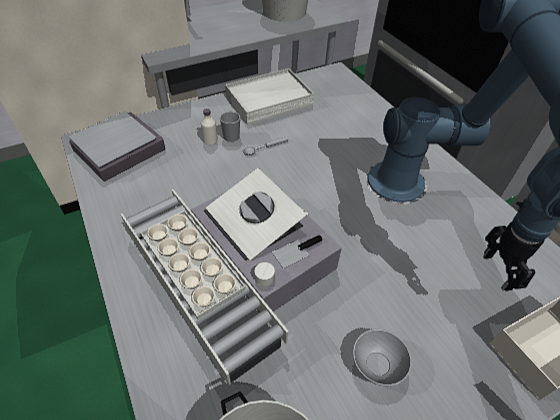

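View pics/top0.png

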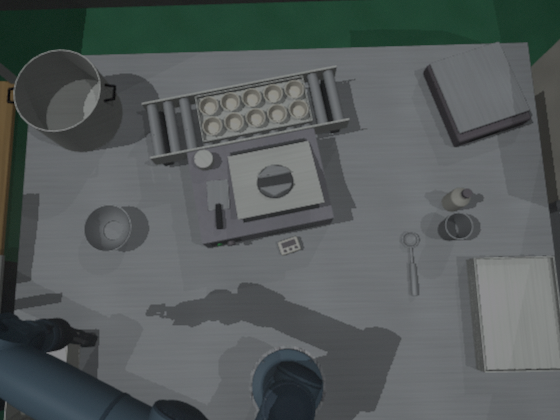

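Run:
```python
import cv2,numpy as np
a=cv2.imread("pics/scene0.png")[150:310,170:350]; b=cv2.imread("pics/top0.png")[120:260,170:350]
cv2.imwrite("pics/sc_z.png",cv2.resize(a,None,fx=4.4,fy=3.7*4.4/4.4 if 0 else 3.7,interpolation=cv2.INTER_CUBIC)[:, :800])
cv2.imwrite("pics/tp_z.png",cv2.resize(b,None,fx=4,fy=4,interpolation=cv2.INTER_CUBIC))
a=cv2.resize(a,None,fx=3.7,fy=3.7,interpolation=cv2.INTER_CUBIC);cv2.imwrite("pics/sc_z.png",a)
```

```text
(no output)
```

View pics/sc_z.png

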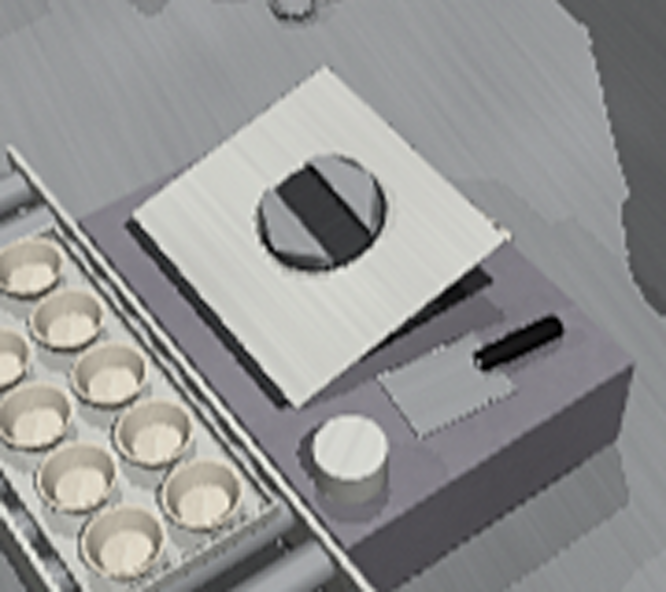

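View pics/tp_z.png

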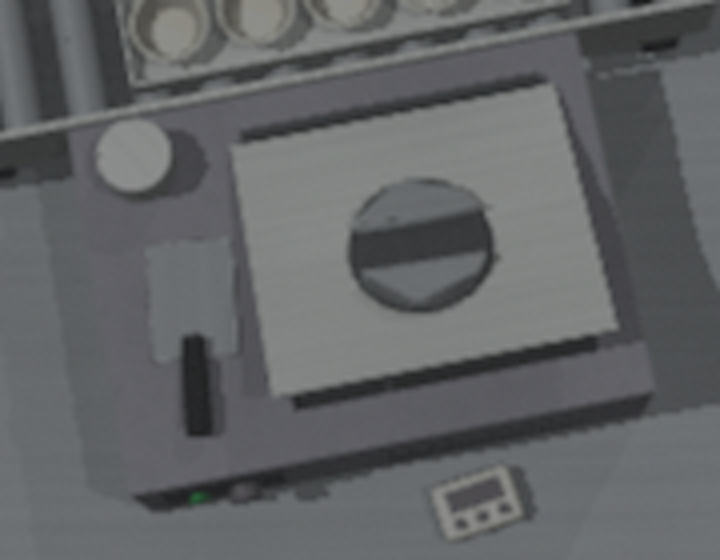

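```bash
cat > h.py <<'E'
import numpy as np,cv2
from cell import calibration
from scipy.optimize import least_squares
W,H=560,420
def proj(P,n):
    c=calibration(n);T=np.linalg.inv(c["cam_to_world"]);f=H/2/np.tan(np.radians(c["vfov"]/2))
    p=np.atleast_2d(P)@T[:3,:3].T+T[:3,3]
    return np.c_[c["cx"]+f*p[:,0]/-p[:,2],c["cy"]-f*p[:,1]/-p[:,2]]
def Hw(p,P): # housing->world
    x,y,yaw=p[:3];c,s=np.cos(yaw),np.sin(yaw);P=np.atleast_2d(P)
    return P@np.array([[c,s,0],[-s,c,0],[0,0,1]])+[x,y,0]
def pan(a,P): # panel coords (housing shut coords rel hinge at .125,0,.12)->housing
    P=np.atleast_2d(P)-[.125,0,.12];c,s=np.cos(a),np.sin(a)
    # near edge (x<0) rises
    return np.c_[P[:,0]*c+P[:,2]*s, P[:,1], -P[:,0]*s+P[:,2]*c]+[.125,0,.12]
def Pw(p,P): return Hw(p,pan(p[3],P))
C=np.array([[.12,.125,.124],[.12,-.125,.124],[-.095,-.125,.124],[-.095,.125,.124]])
def disc(r=.05,z=.14,n=40):
    t=np.linspace(0,2*np.pi,n);return np.c_[r*np.cos(t),r*np.sin(t),0*t+z]
def slot(th,z=.14):
    w,l=.02,np.sqrt(.05**2-.02**2);P=np.array([[w,l,z],[w,-l,z],[-w,-l,z],[-w,l,z]])
    c,s=np.cos(-th),np.sin(-th);return P@np.array([[c,s,0],[-s,c,0],[0,0,1]])
E
cat > fit.py <<'E'
from h import *
import sys
u=lambda z,k,o:(np.array(z)+.5)/k-.5+o
top=u([[232,146],[553,86],[618,328],[274,396]],4,[170,120]);sc=u([[293,406],[133,214],[325,68],[505,235]],3.7,[170,150])
dk=u([[140,497],[650,390]],4,[170,120]);D=np.array([[-.125,.245,.12],[-.125,-.15,.12]])
def r(p): return np.r_[(proj(Pw(p,C),"top")-top).ravel(),(proj(Pw(p,C),"scene")-sc).ravel(),(proj(Hw(p,D),"top")-dk).ravel()]
s=least_squares(r,[.55,0,.15,.35],loss="soft_l1");p=s.x;print(p,np.round(s.fun,1))
np.save("p.npy",p)
print("press",Pw(p,[-.074,0,.124]))
th=0.1
for n in("top","scene"):
    im=cv2.imread(f"pics/{n}0.png");x0,y0,x1,y1=(170,100,350,250) if n=="top" else(170,150,350,300);k=4
    im=cv2.resize(im[y0:y1,x0:x1],None,fx=k,fy=k,interpolation=cv2.INTER_CUBIC)
    for P,col in((Pw(p,C),(0,0,255)),(Pw(p,disc()),(0,255,0)),(Pw(p,slot(th)),(255,0,0)),(Hw(p,np.r_[D,[[.16,-.15,.12],[.16,.245,.12]]]),(0,255,255))):
        q=(proj(P,n)+.5-[x0,y0])*k-.5;cv2.polylines(im,[np.round(q).astype(int)],True,col,1)
    cv2.imwrite(f"pics/{n}_fit.png",im)
E
python3 fit.py
```

```text
[0.58513122 0.01928414 0.17641318 0.27369873] [-0.6 -0.   0.2 -1.1  0.1  0.2 -0.4  0.6  0.5 -0.1 -1.3 -0.7 -0.3 -1.1
  0.3  0.3 -2.6 -0.2  1.5  0.1]
press [[0.5206364  0.00778689 0.17763968]]
```

View pics/top_fit.png

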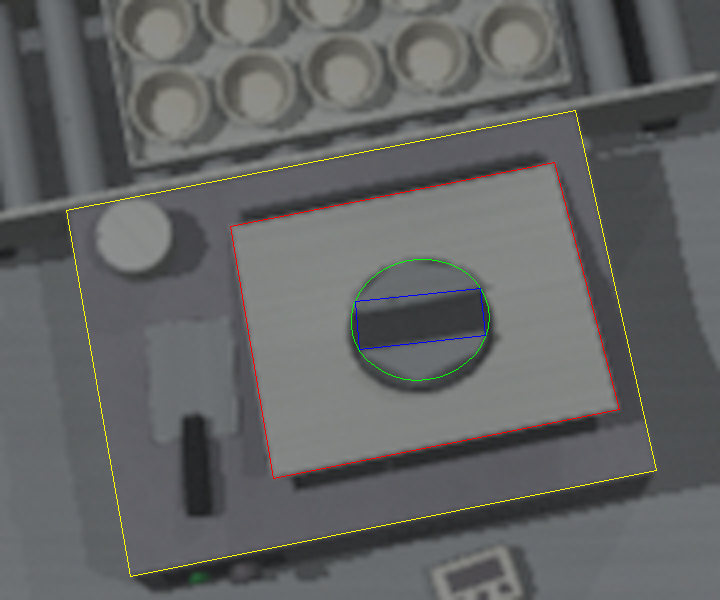

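View pics/scene_fit.png

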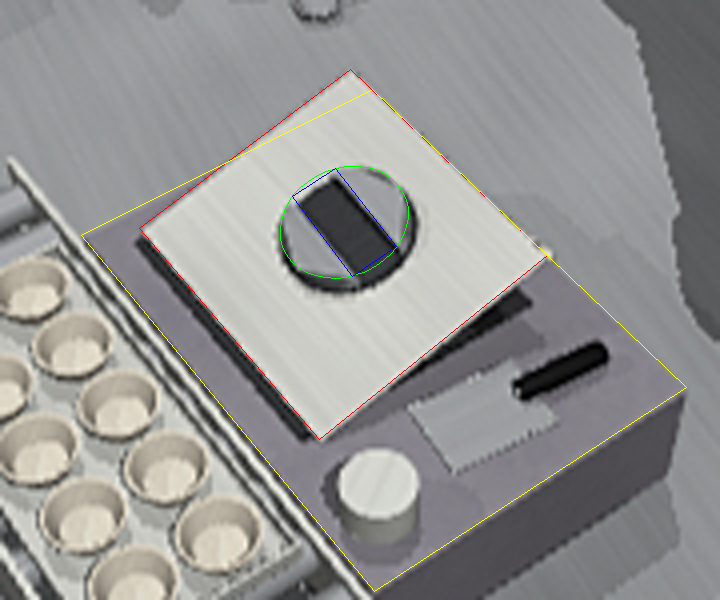

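The overlay fits both views: panel about 0.27 rad open, fastener about 0.1 rad, press point near (0.52, 0.008, 0.178). In the top view the panel corners are at about (228,156), (308,141), (324,202) and (238,219). Next I shut the fingers and travel above it.

jog_arm(
  moves=[
    [-5,-4,0,0,0,-4,0],
    [-10,-8,0,0,0,-8,0],
    [-15,-12,0,0,0,-12,0],
    [-19,-15.5,0,0,0,-16,0],
    [-23,-19,0,0,0,-20,0],
  ],
  grip_force=40,
)

```text
t: 1.62
tool_pos: [0.3431, 0.2881, 0.2316]
tool_rot: [3.141, 0.001, -3.12]
ft_force: [1.1, -0.2, 0.6]
grip_width: -0.003
```

```bash
cat > go.py <<'E'
import sys,numpy as np
from cell import get_state
from scipy.spatial.transform import Rotation as R
from h import *
def shift(pos,yaw,s=None):
    s=s or get_state();R0=R.from_euler("xyz",s["tool_rot"]);d=R0.inv().apply(np.array(pos)-s["tool_pos"])
    rv=(R0.inv()*R.from_euler("xyz",[np.pi,0,yaw])).as_rotvec(degrees=True)
    return np.round(100*d,2),np.round(rv,1)
def st():
    s=get_state();print("t",round(s["t"],2),"pos",s["tool_pos"].round(4),"rot",s["tool_rot"].round(4),"F",s["ft_force"].round(1),"w",round(s["grip_width"],2));return s
E
python3 - <<'E'
from go import *
st();p=np.load("p.npy")
a=Pw(p,[-.074,0,.124])[0];print(a);print(shift([a[0],a[1],.225],np.pi+p[2]))
E
```

```text
t 1.62 pos [0.3431 0.2881 0.2316] rot [ 3.1412e+00  9.0000e-04 -3.1203e+00] F [ 1.1 -0.2  0.6] w -0.0
[0.5206364  0.00778689 0.17763968]
(array([-17.15, -28.4 ,   0.66]), array([ 0. ,  0.1, -8.9]))
```

jog_arm(
  moves=[
    [-3.4,-5,0,0,0,-3,0],
    [-6.8,-10,0,0,0,-6,0],
    [-10,-15,0,0,0,-9,0],
    [-13,-20,0,0,0,-9,0],
    [-15.5,-25,0,0,0,-9,0],
  ],
)

```text
t: 2.25
tool_pos: [0.5032, 0.041, 0.2315]
tool_rot: [3.141, 0.001, -2.966]
ft_force: [0.3, -0.1, 0.4]
grip_width: 0.004
```

Run:
```python
from go import *
st();p=np.load("p.npy")
a=Pw(p,[-.074,0,.124])[0];print(a);print(shift([a[0],a[1],.190],np.pi+p[2]))
```

```text
t 2.25 pos [0.5032 0.041  0.2315] rot [ 3.1415e+00  1.0000e-03 -2.9656e+00] F [ 0.3 -0.1  0.4] w 0.0
[0.5206364  0.00778689 0.17763968]
(array([-1.13, -3.57,  4.15]), array([ 0. ,  0.1, -0. ]))
```

jog_arm(
  moves=[
    [-1,-3.5,0,0,0,0,0],
    [-0.9,-3.5,2.5,0,0,0,0],
    [-0.8,-3.5,4,0,0,0,0],
  ],
)

```text
t: 2.62
tool_pos: [0.516, 0.0091, 0.1903]
tool_rot: [3.141, -0.001, -2.967]
ft_force: [-0.8, -0.2, 0.2]
grip_width: 0.002
```

Run:
```python
from go import *
s=st();p=np.load("p.npy")
a=Pw(p,[-.074,0,.124])[0];b=Hw(p,[-.074,0,.124])[0];print(a,b);print(shift(b,np.pi+p[2]))
im=camera("scene");cv2.imwrite("pics/s1.png",cv2.resize(im[100:310,150:430,::-1],None,fx=2.8,fy=2.8))
```

```text
t 2.62 pos [0.516  0.0091 0.1903] rot [ 3.1412e+00 -6.0000e-04 -2.9667e+00] F [-0.8 -0.2  0.2] w 0.0
[0.5206364  0.00778689 0.17763968] [0.51227974 0.00629717 0.124     ]
(array([ 0.41, -0.21,  6.63]), array([ 0. , -0. , -0.1]))Traceback (most recent call last):
  File "<stdin>", line 4, in <module>
NameError: name 'camera' is not defined
```

jog_arm(
  moves=[
    [0,-0.1,1,0,0,0,0],
    [0.1,-0.2,2,0,0,0,0],
    [0.2,-0.2,2.8,0,0,0,0],
    [0.3,-0.2,3.6,0,0,0,0],
    [0.3,-0.2,4.4,0,0,0,0],
  ],
)

```text
t: 3.25
tool_pos: [0.5134, 0.0073, 0.147]
tool_rot: [-3.141, 0.0, -2.965]
ft_force: [-1.7, -0.1, 2.7]
grip_width: 0.002
```

Run:
```python
from go import *
from cell import camera
s=st()
im=camera("scene");cv2.imwrite("pics/s1.png",cv2.resize(im[100:310,150:430,::-1],None,fx=2.8,fy=2.8))
```

```text
t 3.25 pos [0.5134 0.0073 0.147 ] rot [-3.1414e+00  1.0000e-04 -2.9651e+00] F [-1.7 -0.1  2.7] w 0.0
```

View pics/s1.png

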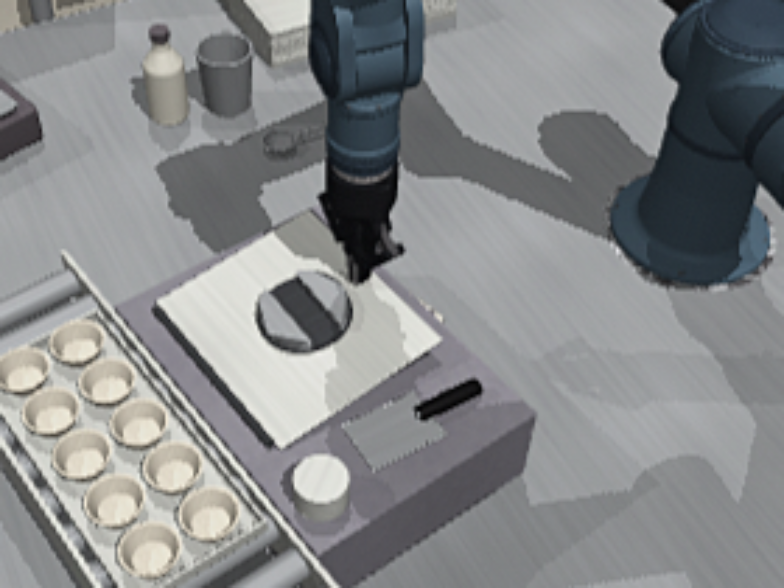

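The fingertip is on the bare strip, at about (360,275) in the enlarged picture, and the panel is going down with about 3 N. I keep pushing.

jog_arm(
  moves=[
    [0,0,0.7,0,0,0,0],
    [0,0,1.3,0,0,0,0],
    [0,0,1.8,0,0,0,0],
    [0,0,2.1,0,0,0,0],
  ],
)

```text
t: 3.8
tool_pos: [0.5133, 0.0073, 0.1259]
tool_rot: [3.141, -0.0, -2.965]
ft_force: [-1.6, 0.0, 2.0]
grip_width: -0.002
```

jog_arm(
  moves=[
    [0,0,0.1,0,0,0,0],
    [0,0,0.2,0,0,0,0],
    [0,0,0.3,0,0,0,0],
    [0,0,0.3,0,0,0,0],
  ],
)

```text
t: 4.3
tool_pos: [0.5136, 0.0073, 0.124]
tool_rot: [-3.142, 0.001, -2.965]
ft_force: [-3.4, -0.5, 5.2]
grip_width: -0.004
```

jog_arm(
  moves=[
    [0,0,0.15,0,0,0,0],
    [0,0,0.3,0,0,0,0],
    [0,0,0.3,0,0,0,0],
  ],
)

```text
t: 4.68
tool_pos: [0.5137, 0.0073, 0.1238]
tool_rot: [-3.141, 0.002, -2.965]
ft_force: [-10.5, 0.6, 25.5]
grip_width: -0.001
```

The panel is against its seat: 25 N at z 0.124. Now I lift off and look.

jog_arm(
  moves=[
    [0,0,-1,0,0,0,0],
    [0,0,-3.5,0,0,0,0],
    [3,0,-6,0,0,0,0],
    [9,0,-8,0,0,0,0],
    [15,0,-8,0,0,0,0],
  ],
)

```text
t: 5.3
tool_pos: [0.3664, -0.0196, 0.2019]
tool_rot: [-3.14, 0.004, -2.964]
ft_force: [-0.0, -1.1, 0.8]
grip_width: -0.002
```

Run:
```python
from go import *
from cell import camera
s=st()
for n in("top","scene"):cv2.imwrite(f"pics/{n}2.png",camera(n)[:,:,::-1])
a=cv2.imread("pics/scene2.png")[150:310,170:350]; b=cv2.imread("pics/top2.png")[120:260,170:350]
cv2.imwrite("pics/sc_z2.png",cv2.resize(a,None,fx=3.7,fy=3.7,interpolation=cv2.INTER_CUBIC))
cv2.imwrite("pics/tp_z2.png",cv2.resize(b,None,fx=4,fy=4,interpolation=cv2.INTER_CUBIC))
```

```text
t 5.3 pos [ 0.3664 -0.0196  0.2019] rot [-3.1399  0.0043 -2.9645] F [-0.  -1.1  0.8] w -0.0
```

View pics/sc_z2.png

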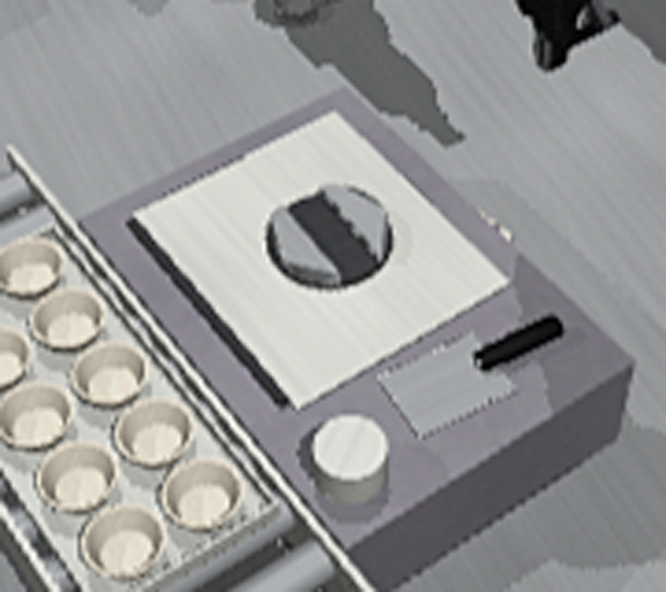

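View pics/tp_z2.png

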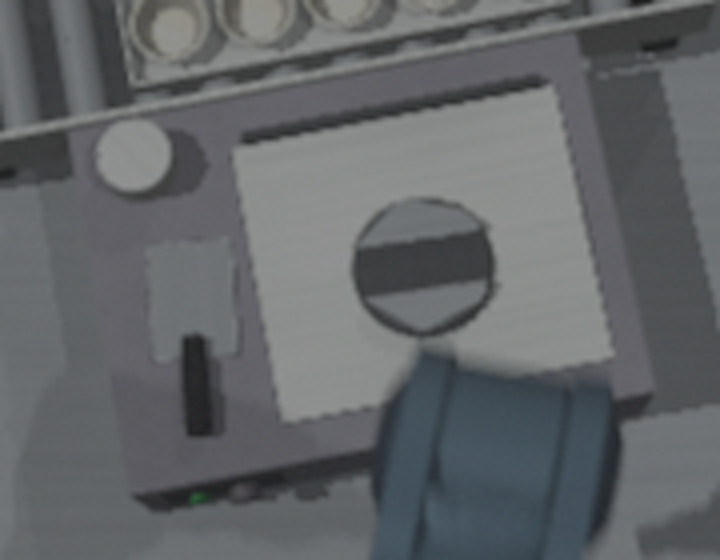

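```bash
cat > fit2.py <<'E'
from h import *
u=lambda z,k,o:(np.array(z)+.5)/k-.5+o
top=u([[236,150],[553,87],[613,355],[284,421]],4,[170,120]);sc=u([[295,408],[133,214],[335,112],[510,283]],3.7,[170,150])
def r(p): return np.r_[(proj(Pw(p,C),"top")-top).ravel(),(proj(Pw(p,C),"scene")-sc).ravel()]
s=least_squares(r,[.55,0,.15,0],loss="soft_l1");p=s.x;print(p,np.round(s.fun,1))
s=least_squares(lambda q:r(np.r_[q,0]),[.55,0,.15],loss="soft_l1");p=np.r_[s.x,0];print(p,np.round(s.fun,1))
np.save("p2.npy",p)
out=[]
for th in(0.05,.12):
  row=[]
  for n in("top","scene"):
    im=cv2.imread(f"pics/{n}2.png");c=proj(Hw(p,[0,0,.13]),n)[0].astype(int);x0,y0=c-[24,22];k=8
    im=cv2.resize(im[y0:y0+36,x0:x0+48],None,fx=k,fy=k,interpolation=cv2.INTER_CUBIC)
    for P,col in((Pw(p,disc()),(0,255,0)),(Pw(p,slot(th)),(255,0,0)),(Pw(p,slot(th,.127)),(0,0,255))):
        q=(proj(P,n)+.5-[x0,y0])*k-.5;cv2.polylines(im,[np.round(q).astype(int)],True,col,1)
    row.append(im)
  out.append(np.hstack(row))
cv2.imwrite("pics/fit2.png",np.vstack(out))
E
python3 fit2.py
```

```text
[ 0.58515235  0.0198305   0.17387107 -0.02021407] [-1.5 -0.6  0.2 -0.7  0.1  0.8 -0.5  0.8  0.3 -0.5 -0.8 -0.6 -0.2 -0.
 -0.2 -0.2]
[0.58525855 0.02043156 0.17183959 0.        ] [-1.7 -0.8  0.1 -0.7 -0.1  0.6 -1.   0.5  0.2 -0.3 -0.7 -0.6 -0.1 -0.9
 -0.1 -0.9]
```

View pics/fit2.png

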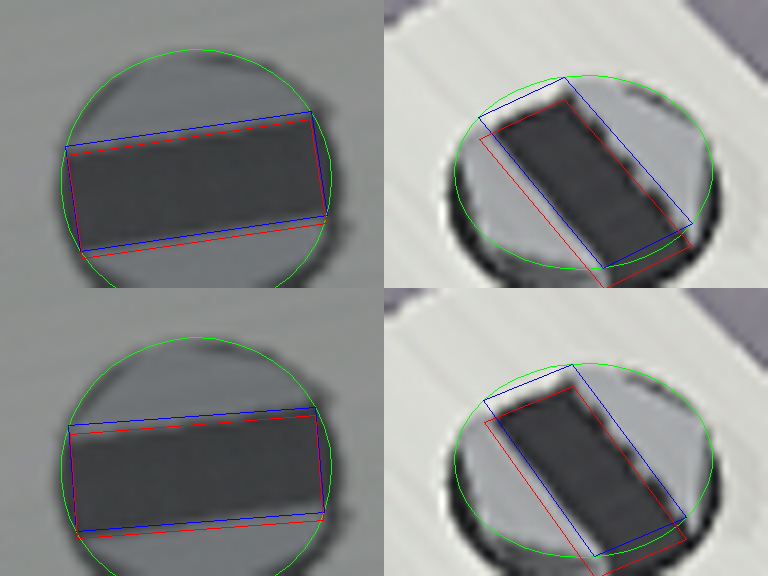

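```bash
cat > tgt.py <<'E'
from go import *
p=np.load("p2.npy")
def T(th,z,r=.028): # along slot right half
    return Hw(p,[-r*np.sin(th),-r*np.cos(th),z])[0],np.pi+p[2]-th
E
python3 - <<'E'
from tgt import *
st()
for z in(.165,.131):
    a,y=T(.06,z);print(a,shift(a,y))
E
```

```text
t 5.4 pos [ 0.3587 -0.0182  0.1989] rot [ 3.1392 -0.0062 -2.9668] F [0.5 0.6 0.3] w -0.0
[ 0.58838354 -0.00739351  0.165     ] (array([-22.83,  -2.93,   3.24]), array([ 0.1, -0.4,  3.6]))
[ 0.58838354 -0.00739351  0.131     ] (array([-22.85,  -2.94,   6.64]), array([ 0.1, -0.4,  3.6]))
```

jog_arm(
  moves=[
    [-5,-0.6,0,0,0,1,0],
    [-10,-1.2,0,0,0,2,0],
    [-15,-1.8,1,0,0,3.5,0],
    [-20,-2.6,2,0,0,3.5,0],
    [-22.8,-2.9,2.5,0,0,3.5,0],
  ],
)

```text
t: 6.02
tool_pos: [0.5982, -0.0073, 0.1739]
tool_rot: [3.141, 0.001, -3.026]
ft_force: [-0.6, 0.9, 0.0]
grip_width: -0.001
```

jog_arm(
  moves=[
    [0,0,0.5,0,0,0,0],
    [0,0,0.5,0,0,0,0],
  ],
)

```text
t: 6.28
tool_pos: [0.5943, -0.0074, 0.1695]
tool_rot: [3.141, -0.002, -3.026]
ft_force: [-0.5, -0.4, 0.7]
grip_width: 0.002
```

Run:
```python
from tgt import *
from cell import camera
st()
for z in(.165,.131):
    a,y=T(.06,z);print(a,shift(a,y))
cv2.imwrite("pics/s3.png",cv2.resize(camera("scene")[150:300,170:350,::-1],None,fx=4,fy=4,interpolation=cv2.INTER_CUBIC))
```

```text
t 6.28 pos [ 0.5943 -0.0074  0.1695] rot [ 3.1410e+00 -2.0000e-03 -3.0263e+00] F [-0.5 -0.4  0.7] w 0.0
[ 0.58838354 -0.00739351  0.165     ] (array([0.59, 0.07, 0.45]), array([ 0. , -0.1,  0.2]))
[ 0.58838354 -0.00739351  0.131     ] (array([0.58, 0.07, 3.85]), array([ 0. , -0.1,  0.2]))
```

View pics/s3.png

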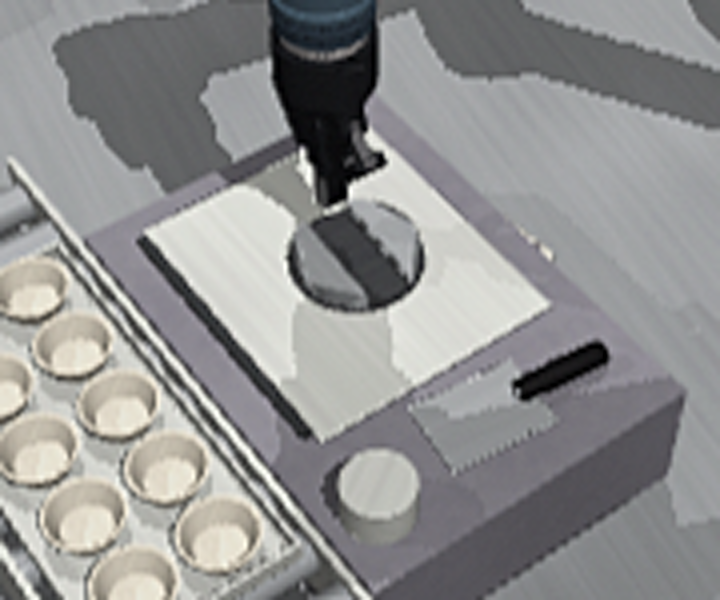

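jog_arm(
  moves=[
    [0.6,0.1,0,0,0,0,0],
    [0.6,0.1,1,0,0,0,0],
    [0.6,0.1,2,0,0,0,0],
    [0.6,0.1,2,0,0,0,0],
  ],
)

```text
t: 6.82
tool_pos: [0.5881, -0.0072, 0.1489]
tool_rot: [3.141, -0.002, -3.026]
ft_force: [-0.6, 0.4, 0.1]
grip_width: 0.005
```

Run:
```python
from tgt import *
from cell import camera
st()
a,y=T(.06,.131);print(a,shift(a,y))
cv2.imwrite("pics/s4.png",cv2.resize(camera("scene")[180:240,220:300,::-1],None,fx=8,fy=8,interpolation=cv2.INTER_CUBIC))
```

```text
t 6.83 pos [ 0.5881 -0.0072  0.1489] rot [ 3.1409e+00 -2.5000e-03 -3.0264e+00] F [-0.6  0.4  0.1] w 0.0
[ 0.58838354 -0.00739351  0.131     ] (array([-0.03, -0.03,  1.79]), array([ 0. , -0.1,  0.2]))
```

View pics/s4.png

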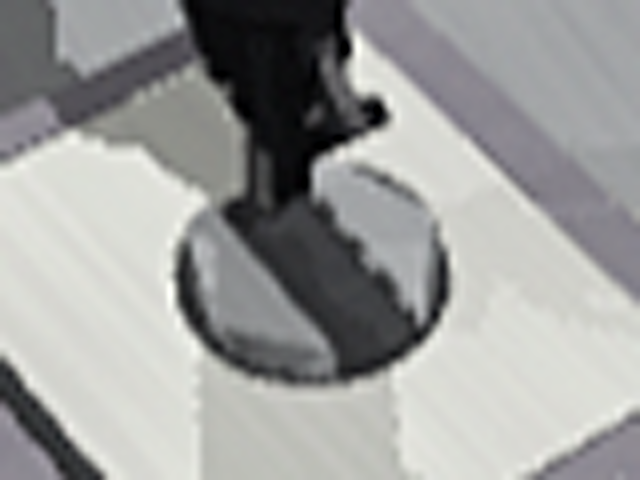

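The tip stands over the slot's right-hand half, at about (275,210) in this enlargement. I lower it in.

jog_arm(
  moves=[
    [0,0,0.6,0,0,0,0],
    [0,0,1,0,0,0,0],
    [0,0,1.4,0,0,0,0],
    [0,0,1.75,0,0,0,0],
    [0,0,1.75,0,0,0,0],
  ],
)

```text
t: 7.5
tool_pos: [0.589, -0.0072, 0.1324]
tool_rot: [3.141, -0.001, -3.026]
ft_force: [0.2, 0.1, 0.6]
grip_width: -0.003
```

Run:
```python
from tgt import *
st()
import numpy as np
s=get_state()
for th in np.append(np.arange(.06,1.571,.17),[1.57,1.62]):
    a,y=T(th,.131);d,r=shift(a,y);print(round(th,2),d,r[2])
```

```text
t 7.5 pos [ 0.589  -0.0072  0.1324] rot [ 3.1413e+00 -7.0000e-04 -3.0263e+00] F [0.2 0.1 0.6] w -0.0
0.06 [ 0.07 -0.01  0.14] 0.2
0.23 [0.54 0.03 0.14] 9.9
0.4 [1.   0.15 0.14] 19.7
0.57 [1.43 0.35 0.14] 29.4
0.74 [1.83 0.62 0.14] 39.2
0.91 [2.17 0.95 0.14] 48.9
1.08 [2.45 1.33 0.14] 58.6
1.25 [2.66 1.76 0.14] 68.4
1.42 [2.8  2.21 0.14] 78.1
1.57 [2.85 2.63 0.14] 86.7
1.62 [2.86 2.77 0.14] 89.6
```

```bash
cat >> tgt.py <<'E'
def TL(th,z,L,r=.028):
    c,s=np.cos(th),np.sin(th);x,y=-L,-r
    return Hw(p,[c*x+s*y,-s*x+c*y,z])[0],np.pi+p[2]-th
def where(): # tip in housing coords, mm and polar angle
    s=get_state();d=s["tool_pos"][:2]-p[:2];c,n=np.cos(p[2]),np.sin(p[2]);q=np.array([c*d[0]+n*d[1],-n*d[0]+c*d[1]])*1e3
    print("tip in housing",q.round(1),"polar(cw from -y)",np.degrees(np.arctan2(-q[0],-q[1])).round(1),"r",np.hypot(*q).round(1),"tool th deg",np.degrees(np.pi+p[2]-s["tool_rot"][2]).round(1)%360)
E
python3 - <<'E'
from tgt import *
where()
for th,L in((.06,.005),(.06,.010),(.15,.01),(.25,.01),(.35,.01),(.45,.01),(.55,.01)):
    a,y=TL(th,.131,L);d,r=shift(a,y);print(round(th,2),d,r[2])
E
```

```text
tip in housing [ -1.  -27.9] polar(cw from -y) 2.1 r 27.9 tool th deg 3.1999999999999886
0.06 [ 0.57 -0.01  0.14] 0.2
0.06 [ 1.07 -0.01  0.14] 0.2
0.15 [1.31 0.1  0.14] 5.4
0.25 [1.58 0.23 0.14] 11.1
0.35 [1.82 0.4  0.14] 16.8
0.45 [2.05 0.59 0.14] 22.5
0.55 [2.26 0.8  0.14] 28.3
```

jog_arm(
  moves=[
    [0.4,0,0.1,0,0,0,0],
    [0.8,0,0.1,0,0,0,0],
    [1.05,0,0.1,0,0,0,0],
    [1.3,0.1,0.1,0,0,5.5,0],
    [1.55,0.25,0.1,0,0,11,0],
  ],
)

```text
t: 8.12
tool_pos: [0.5752, -0.0065, 0.1322]
tool_rot: [3.141, 0.003, 3.062]
ft_force: [5.7, 0.1, -4.0]
grip_width: -0.002
```

Run:
```python
from tgt import *
from cell import camera
st();where()
for th in(.35,.45,.55,.65,.75,.85):
    a,y=TL(th,.131,.01);d,r=shift(a,y);print(round(th,2),d,r[2])
cv2.imwrite("pics/s5.png",cv2.resize(camera("scene")[180:240,220:300,::-1],None,fx=8,fy=8,interpolation=cv2.INTER_CUBIC))
```

```text
t 8.12 pos [ 0.5752 -0.0065  0.1322] rot [3.141  0.0034 3.0618] F [ 5.7  0.1 -4. ] w -0.0
tip in housing [-14.6 -24.8] polar(cw from -y) 30.4 r 28.8 tool th deg 14.4
0.35 [0.48 0.08 0.11] 5.6
0.45 [0.74 0.22 0.11] 11.4
0.55 [0.99 0.38 0.11] 17.1
0.65 [1.22 0.57 0.11] 22.8
0.75 [1.42 0.78 0.11] 28.6
0.85 [1.61 1.02 0.11] 34.3
```

View pics/s5.png

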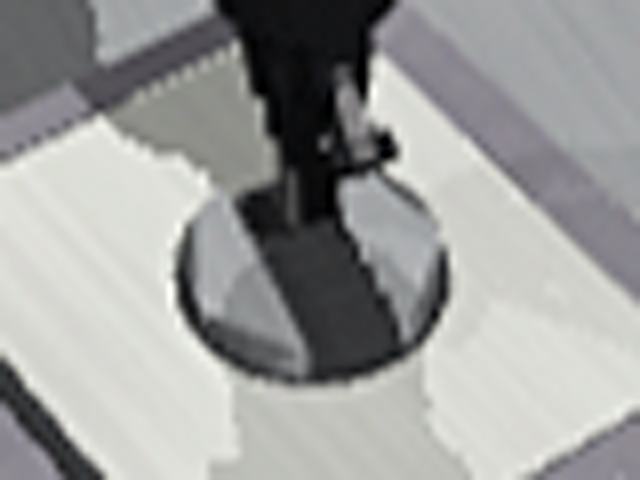

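jog_arm(
  moves=[
    [0.45,0.1,0.1,0,0,5.5,0],
    [0.75,0.2,0.2,0,0,11.5,0],
    [1,0.4,0.3,0,0,17,0],
    [1.2,0.55,0.3,0,0,23,0],
    [1.4,0.8,0.3,0,0,28.5,0],
  ],
)

```text
t: 8.8
tool_pos: [0.5635, 0.0016, 0.1311]
tool_rot: [3.139, 0.007, 2.565]
ft_force: [5.2, -1.9, 4.0]
grip_width: 0.006
```

Run:
```python
from tgt import *
st();where()
for th in(.75,.85,.95,1.05,1.15,1.25,1.35):
    a,y=TL(th,.130,.01);d,r=shift(a,y);print(round(th,2),d,r[2])
```

```text
t 8.8 pos [0.5635 0.0016 0.1311] rot [3.1392 0.0072 2.5652] F [ 5.2 -1.9  4. ] w 0.01
tip in housing [-24.6 -14.9] polar(cw from -y) 58.9 r 28.8 tool th deg 42.9
0.75 [ 0.21 -0.03  0.11] 0.1
0.85 [0.49 0.08 0.1 ] 5.8
0.95 [0.75 0.22 0.1 ] 11.6
1.05 [0.99 0.39 0.1 ] 17.3
1.15 [1.22 0.58 0.1 ] 23.0
1.25 [1.43 0.79 0.1 ] 28.7
1.35 [1.62 1.02 0.1 ] 34.5
```

jog_arm(
  moves=[
    [0.3,0.1,0,0,0,5.5,0],
    [0.6,0.25,0,0,0,11.5,0],
    [0.85,0.4,0,0,0,17,0],
    [1.05,0.6,0,0,0,23,0],
    [1.25,0.8,0,0,0,28.5,0],
  ],
)

```text
t: 9.43
tool_pos: [0.5574, 0.0143, 0.131]
tool_rot: [3.137, 0.006, 2.067]
ft_force: [4.1, -3.9, 3.3]
grip_width: 0.001
```

Run:
```python
from tgt import *
from cell import camera
st();where()
for th in(1.25,1.35,1.45,1.55,1.57):
    a,y=TL(th,.130,.01);d,r=shift(a,y);print(round(th,2),d,r[2])
cv2.imwrite("pics/s6.png",cv2.resize(camera("scene")[180:240,220:300,::-1],None,fx=8,fy=8,interpolation=cv2.INTER_CUBIC))
```

```text
t 9.43 pos [0.5574 0.0143 0.131 ] rot [3.137  0.0065 2.0673] F [ 4.1 -3.9  3.3] w 0.0
tip in housing [-28.5  -1.2] polar(cw from -y) 87.5 r 28.5 tool th deg 71.4
1.25 [ 0.22 -0.06  0.1 ] 0.2
1.35 [0.49 0.06 0.1 ] 6.0
1.45 [0.76 0.2  0.1 ] 11.7
1.55 [1.   0.37 0.1 ] 17.4
1.57 [1.05 0.4  0.1 ] 18.6
```

View pics/s6.png

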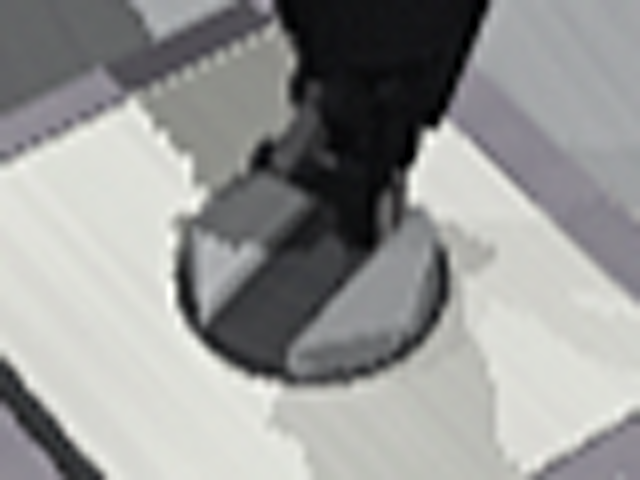

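The disc is following well. Now the last 18° and a little over, up to the stop.

jog_arm(
  moves=[
    [0.27,0.1,0,0,0,5.5,0],
    [0.55,0.25,0,0,0,11.5,0],
    [0.8,0.4,0,0,0,17,0],
    [0.9,0.45,0,0,0,18.5,0],
    [0.9,0.45,0,0,0,18.5,0],
  ],
)

```text
t: 10.1
tool_pos: [0.557, 0.0239, 0.1309]
tool_rot: [3.136, 0.006, 1.747]
ft_force: [4.8, -4.3, 3.4]
grip_width: 0.001
```

Run:
```python
from tgt import *
st();where()
```

```text
t 10.1 pos [0.557  0.0239 0.1309] rot [3.1357 0.0056 1.7472] F [ 4.8 -4.3  3.4] w 0.0
tip in housing [-27.3   8.3] polar(cw from -y) 106.8 r 28.5 tool th deg 89.7
```

jog_arm(
  moves=[
    [0.1,0,0,0,0,0,0],
    [0.2,0,0,0,0,0,0],
    [0.2,0,0,0,0,0,0],
  ],
)

```text
t: 10.48
tool_pos: [0.557, 0.0241, 0.131]
tool_rot: [3.136, 0.009, 1.746]
ft_force: [4.0, -9.8, 2.1]
grip_width: -0.003
```

Run:
```python
from tgt import *
st();where()
```

```text
t 10.47 pos [0.557  0.0241 0.131 ] rot [3.1358 0.0094 1.7462] F [ 4.  -9.8  2.1] w -0.0
tip in housing [-27.2   8.5] polar(cw from -y) 107.3 r 28.5 tool th deg 89.8
```

jog_arm(
  moves=[
    [0.15,0,0,0,0,0,0],
    [0.3,0,0,0,0,0,0],
    [0.3,0,0,0,0,0,0],
  ],
)

```text
t: 10.85
tool_pos: [0.557, 0.0243, 0.1311]
tool_rot: [3.136, 0.015, 1.745]
ft_force: [6.3, -16.6, 1.5]
grip_width: -0.004
```

Run:
```python
from tgt import *
st();where()
```

```text
t 10.85 pos [0.557  0.0243 0.1311] rot [3.1361 0.0154 1.7446] F [  6.3 -16.6   1.5] w -0.0
tip in housing [-27.2   8.7] polar(cw from -y) 107.7 r 28.5 tool th deg 89.9
```

jog_arm(
  moves=[
    [-0.4,0,0,0,0,0,0],
    [-0.9,0,0,0,0,0,0],
    [-0.9,0,0,0,0,0,0],
    [-0.9,0,-1,0,0,0,0],
    [-0.9,0,-3,0,0,0,0],
  ],
)

```text
t: 11.48
tool_pos: [0.5532, 0.0225, 0.1586]
tool_rot: [-3.139, -0.001, 1.748]
ft_force: [0.4, -0.2, -0.2]
grip_width: -0.001
```

jog_arm(
  moves=[
    [0,0,-4,0,0,0,0],
    [0,-4,-7,0,0,0,0],
    [0,-9,-8,0,0,0,0],
    [0,-14,-8,0,0,0,0],
    [0,-16,-8,0,0,0,0],
  ],
)

```text
t: 12.1
tool_pos: [0.3941, -0.0056, 0.2394]
tool_rot: [-3.141, -0.0, 1.748]
ft_force: [0.4, 0.4, 0.7]
grip_width: 0.003
```

Run:
```python
from tgt import *
from cell import camera
st()
for n in("top","scene"):cv2.imwrite(f"pics/{n}7.png",camera(n)[:,:,::-1])
out=[]
for n in("top","scene"):
    im=cv2.imread(f"pics/{n}7.png");c=proj(Hw(p,[0,0,.13]),n)[0].astype(int);x0,y0=c-[24,22];k=8
    im=cv2.resize(im[y0:y0+44,x0:x0+48],None,fx=k,fy=k,interpolation=cv2.INTER_CUBIC)
    for P,col in((Pw(p,disc()),(0,255,0)),(Pw(p,slot(1.571)),(255,0,0)),(Pw(p,slot(1.571,.127)),(0,0,255))):
        q=(proj(P,n)+.5-[x0,y0])*k-.5;cv2.polylines(im,[np.round(q).astype(int)],True,col,1)
    out.append(im)
cv2.imwrite("pics/fit7.png",np.hstack(out))
st()
```

```text
t 12.1 pos [ 0.3941 -0.0056  0.2394] rot [-3.1411e+00 -3.0000e-04  1.7476e+00] F [0.4 0.4 0.7] w 0.0
t 12.2 pos [ 0.3948 -0.0057  0.2394] rot [-3.1413e+00 -3.0000e-04  1.7470e+00] F [ 1.2  0.3 -0.2] w 0.0
```

View pics/fit7.png

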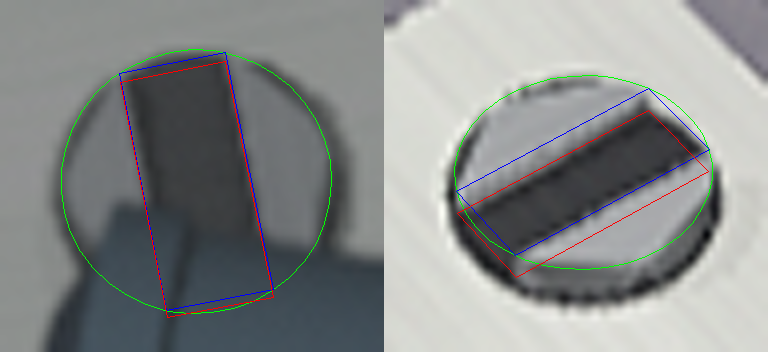

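View pics/scene7.png

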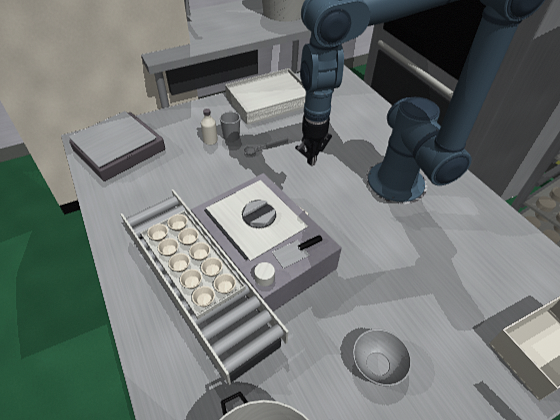

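The slot now runs square to the hinge in both views, parallel to the model drawn at 1.571 rad. The panel lies flat (disc at about (259,212) in the scene view), and the tin, spatula, cups and bowl are where they were. I hand in.

Run:
```python
from go import *
from cell import close_job
s=st();print(np.abs(s["qvel"]).max());print(close_job())
```

```text
t 12.2 pos [ 0.3948 -0.0057  0.2394] rot [-3.1413e+00 -3.0000e-04  1.7470e+00] F [ 1.2  0.3 -0.2] w 0.0
0.05512092942067639
the job is handed in; nothing more can be done
None
```

The panel is shut and the fastener is turned to its locked stop. I handed the job in at 12.2 s of the 48 s allowed, with the gripper about 0.1 m above the housing and clear of everything.

- **Panel:** I pushed it down on the bare strip with the closed fingertips. It stopped at z 0.124 m, and the push rose to about 25 N there. The pictures afterwards show it flat on the deck.
- **Fastener:** With the panel shut, I set the fingertips in the right half of the slot and swept clockwise from about 0.06 rad. At the end the force rose to about 17 N and the tip hardly moved, so it is on the stop. The last pictures show the slot parallel to the model at 1.571 rad.
- **Other things:** The tin, spatula, cups and bowl look unmoved in the last scene picture. I checked this by eye and did not re-measure it. I did not check the timer separately after the moves.
- **Disagreements:** The fitted disc outline sits 1–2 pixels off the picture, and a free fit of the shut panel gave -0.02 rad. Both are within the calibration's accuracy. Early in the turn the vertical force briefly read -4 N, an upward pull on the panel. I lowered the tip slightly and it went positive.

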